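# Count to the third gap and push the shaft collar home

## Task

Put the loose shaft collar away without picking it up: close the fingers and, starting over the gap next to the tall round end post, run the fingertip along the sprung rail on top of the rack with the rail kept lightly pressed down, counting gaps (occupied or not), until it is over the third gap and no farther. Then take the fingertip off the rail and push the loose collar across the bench into that third gap until it is fully home against the back wall. Only push: the collar must not be lifted, tipped or taken between the fingers, the stored collars, the jar and the flanged hub stay where they are, and you finish clear of everything.

Things in the scene. Friction and masses are not known exactly. Their poses are not given: they have to be found in the camera images.
- rack: fixed blue-painted steel comb rack with no floor of its own, 28 mm high. Origin: on the bench under the middle of its back wall, which is 10 mm thick (x -5 to +5 mm) and 272 mm long. Own y runs along the rack, own -x is the open side (towards the robot), z up; its yaw varies. A collar fully home touches the wall: its centre is then at x = -21 mm and it stands 6 mm out of the dividers' front
- rack_front (a point): on the bench at the front end of the middle divider, x = -31 mm, y = 0 of the rack; axes as the rack. Seven dividers 8 mm thick, with rounded front ends, run from the wall to this line, at rack y = 0, +-44, +-88, +-132 mm. They form six gaps, each 36 mm clear, centred at rack y = +-22, +-66, +-110 mm
- rail_mid (a point): middle of the top face of the unpressed sprung rail, 45 mm above the bench, straight above the origin of the rack. The rail is a flat steel bar 14 mm wide (rack x) and 268 mm long (rack y) that runs above the back wall over all six gaps
- rail (a joint): how far the sprung rail is pressed down, in m: 0 is free, 0.008 is the bottom stop. It starts to yield at about 1 to 1.6 N and takes another 0.4 N per mm, to about 5 N at the stop. 2 to 5 mm is a light press, under 1 mm counts as not pressed. The whole rail sinks level wherever it is pressed
- end_post: fixed round steel post, 28 mm across, 60 mm tall, that marks the end of the rack from which gaps are counted; origin at the centre of its foot, 162 mm from the middle of the rack along the rack's y; it may be at either end
- end_block: fixed low square steel block, 28 x 28 x 22 mm, at the other end of the rack; origin at the centre of its foot
- collar: the loose steel shaft collar to be put away: an upright cylinder 32 mm across, 24 mm high, 0.1 to 0.2 kg, with a dark round bore mark on top; stands on the bench in front of the rack; origin at the centre of its underside, z up. It slides on the bench when pushed
- stored_a: a collar of the same size already stored in a gap; leave alone; origin at the centre of its underside
- stored_b: another stored collar of the same size; leave alone; origin at the centre of its underside
- jar: amber jar with a white cap, 60 mm across, 65 mm high, bystander; origin at the centre of its underside
- hub: flanged steel hub, flange 72 mm across, 42 mm high, bystander; origin at the centre of its underside
There are look-alikes about, which are no part of the job. What is shaped like the collar but blue is not meant. What is shaped like the end_post but purple is not meant.

How it is judged:
By the outcome, as a careful person would: the job done as asked, in the order asked, and still so for the second after the job is handed in, with the robot touching nothing.
It also fails if it takes over 72 s, if anything falls off the work surface, if the arm or the gripper's body presses on something with over 40 N, if the wrist force passes 120 N, or if a joint passes its speed limit or range.

## Robot

A 6-joint arm with a two-finger parallel gripper is mounted at the origin on the work surface. World frame = base frame: x ahead of the robot, y to its left, z up, the work surface at z = 0. Lengths are in m, angles in rad, forces in N, time in s.
With the tool pointing down it reaches from about 0.4 to 0.925 m from the base axis. Payload 12.5 kg.
Tool frame: the origin (TCP) lies at the very end of the fingers, on their centre line; the grasp point (between the pads) lies 19 mm behind it; z points along the fingers, x is the direction in which the jaws open and shut, and the axes are right-handed (so a half turn about z gives the same grasp; the last joint's range is limited). The gripper opens to 95 mm and grips with 3 to 60 N. Pads are 20 mm wide; open, the fingers measure 119 mm over their backs; the gripper's body (75 mm by 180 mm) begins 59 mm behind the grasp point.
Start: joints at [1.051, 0.491, 1.559, -0, 1.092, -0.106], TCP at [0.251, 0.572, 0.215] pointing down, gripper open.
Joint ranges: [-3.1, 3.1], [-0.84, 2.19], [0.05, 2.79], [-1.13, 4.28], [0.06, 2.93], [-2.69, 2.69]. Speed limits (rad/s): [2.22, 2.22, 2.79, 3.14, 3.14, 3.14].

## Interface

Orientations are given as a 3x3 rotation matrix whose columns are the frame's x, y, z axes.
In Python, from station import bot, effector, kin, vision, ticket, models gives the robot as it stands. The module is installed in compiled form; this text tells all that it offers. Calls block until the motion is done:
- bot.move_to(position, orientation): joint-space move of the TCP to a pose.
- bot.servo_line(position, ori=None, max_speed=0.15, guard=None): straight line of the TCP; ori=None keeps the orientation; max_speed is the mean speed in m/s. With guard (N) it stops when the force on the tool has changed by that much, and returns True; else False.
- bot.move_joints(angles): joint-space move.
- effector.open_jaws() and effector.close_gripper(f_grip=None): open the fingers fully, or close them until they stop; f_grip is the grip in N (None keeps the last).
- bot.dwell(seconds).
- kin.solve_ik(position, orientation): joint angles nearest the present ones, or None.
- vision.capture(name): name is "scene" or "top"; returns the picture (480x640x3 uint8, red, green, blue); there is no depth.
- vision.camera_info(name): a dict with "fx", "fy", "cx", "cy" (pixels), "distortion" ([k1, k2, p1, p2, k3] as OpenCV has them; the pictures are not rectified), "world_from_camera" (4x4, takes a point from camera to world coordinates). Camera axes: x right, y down, z forward; pixel columns grow to the right and rows downward; lengths in m; the calibration is good to about 2 mm. A picture is of the moment at which its call begins. camera_info takes no time and is no camera call.
A pose or a line that the arm cannot do raises bot.IKError and nothing moves.
- ticket.job_done(): hands the job in, once; it reports no verdict.
Trained networks look in the newest picture that a camera, given by its name, has taken for a name from the list of things; names that differ only in an ending like _2 or _b are one class to them, and where a whole thing is asked for, a point or a joint stands for the part that bears it (a point fixed in the world has none). Each returns a list of dicts, best first, with "conf" (0 to 1); they miss things now and then, are a little off and sometimes report something else, mostly with a low value. They report only what shows in the picture. A call takes as long as a camera call. They do not tell look-alikes from the thing itself.
- models.regions_of(camera, target): "pixels" (480x640 bool, what is visible of it) and "xy" ([column, row] in pixels, amid what is visible of it).
Readings, each from a call of its own:
- bot.get_t(): time.
- bot.get_joint_positions(): joint angles.
- bot.get_qvel(): joint speeds.
- bot.get_tau(): joint torques, N m.
- bot.get_tcp_pos(): TCP position.
- bot.get_tool_rot(): TCP orientation.
- bot.get_contact_force(): force on the tool from outside, world axes, zero at the start.
- bot.get_ft_torque(): the same for the moment, N m.
- bot.get_grip_width(): opening from 0.0 (shut) to 1.0 (fully open).
Only numpy, scipy, OpenCV 4.12 (cv2) and the standard library are available. Lean on these libraries where they do the work, as an engineer would, in place of code of your own. Each camera call takes 0.05 s, during which the arm holds its last target. There are 200 camera calls.

## Working session

There is one attempt and no reset: what is moved stays moved. The work goes in short steps, each a Python script; the robot and the scene stay as the last script left them, time stands still between calls to the robot, and variables do not carry over. Pictures are saved under pics/ and viewed, about 8 in all and at most 12, crops included, and the job is handed in when it is done.

```bash
mkdir -p pics; python3 - <<'E'
from station import bot,vision,models
import cv2,numpy as np
for c in("scene","top"):
    im=vision.capture(c); cv2.imwrite(f"pics/{c}0.png",im[...,::-1])
    i=vision.camera_info(c); print(c,{k:np.round(v,4).tolist() for k,v in i.items()})
    for t in("rack","rail","end_post","end_block","collar","jar","hub"):
        print(t,[(round(r["conf"],2),np.round(r["xy"]).tolist(),int(r["pixels"].sum())) for r in models.regions_of(c,t)])
print(bot.get_t(),bot.get_contact_force(),bot.get_tool_rot().round(3).tolist())
E
```

```text
scene {'fx': 461.8076, 'fy': 461.8076, 'cx': 317.0429, 'cy': 237.2862, 'distortion': [-0.019, 0.0, 0.0, 0.0, 0.0], 'world_from_camera': [[-0.6983, 0.5455, -0.4634, 0.9786], [0.7157, 0.5423, -0.44, 0.4083], [0.0113, -0.639, -0.7692, 0.7439], [0.0, 0.0, 0.0, 1.0]]}
rack [(0.69, [265.0, 258.0], 2253)]
rail [(0.91, [260.0, 252.0], 1055)]
end_post [(0.67, [202.0, 214.0], 359), (0.54, [214.0, 194.0], 330)]
end_block [(0.65, [319.0, 304.0], 306)]
collar [(0.77, [280.0, 221.0], 228), (0.62, [264.0, 192.0], 191)]
jar [(0.78, [485.0, 348.0], 1468)]
hub [(0.65, [229.0, 138.0], 554)]
top {'fx': 611.6978, 'fy': 611.6978, 'cx': 304.6991, 'cy': 236.9949, 'distortion': [0.0046, 0.0, 0.0, 0.0, 0.0], 'world_from_camera': [[0.0241, -0.9795, 0.2001, 0.2632], [-0.9997, -0.0247, -0.0007, 0.014], [0.0056, -0.2, -0.9798, 1.5288], [0.0, 0.0, 0.0, 1.0]]}
rack [(0.64, [334.0, 205.0], 1127)]
rail [(0.82, [335.0, 204.0], 644)]
end_post [(0.57, [411.0, 226.0], 146), (0.49, [397.0, 200.0], 175)]
end_block [(0.59, [272.0, 207.0], 61)]
collar [(0.51, [465.0, 289.0], 661), (0.42, [380.0, 259.0], 134)]
jar [(0.56, [159.0, 255.0], 586)]
hub [(0.92, [464.0, 286.0], 656)]
0.8 [ 0.22160175 -0.62035022  0.36316697] [[0.402, 0.916, 0.0], [0.916, -0.402, 0.0], [0.0, 0.0, -1.0]]
```

View pics/scene0.png

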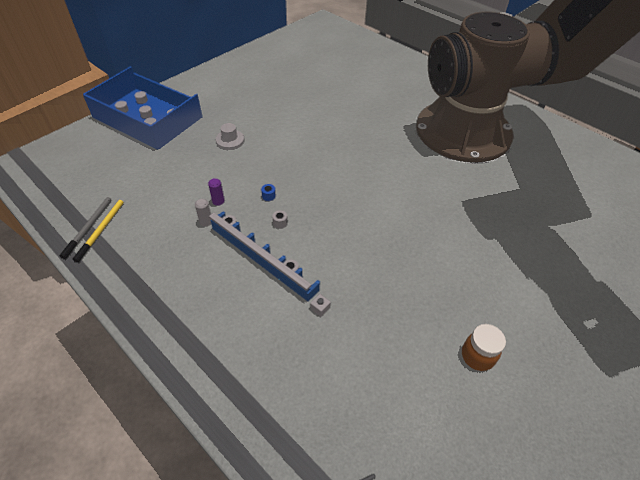

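View pics/top0.png

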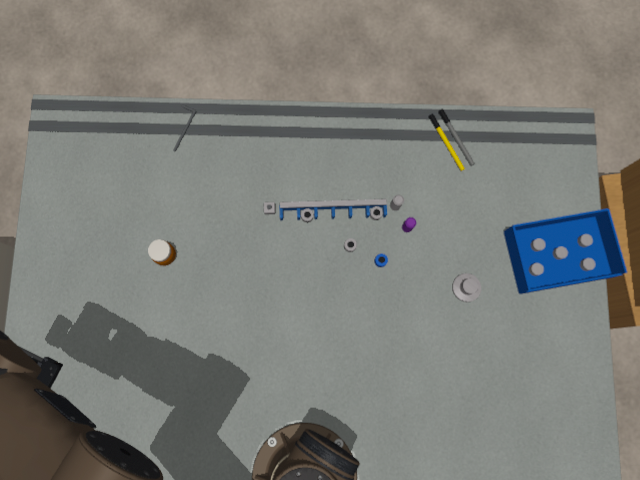

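The top view shows the rack from block (269,208) to grey post (397,202), so counting starts at the right (−y) end. Stored collars sit at (376,213) and (307,215). The loose grey collar is at (350,245); the blue one (381,260) and the purple post (409,225) are decoys. Next I'll fit the poses using both cameras.

```bash
cat > h.py <<'E'
from station import bot,effector,kin,vision,ticket,models
import cv2,numpy as np
def cam(c):
    i=vision.camera_info(c); K=np.array([[i["fx"],0,i["cx"]],[0,i["fy"],i["cy"]],[0,0,1]])
    return K,np.array(i["distortion"]),np.array(i["world_from_camera"])
def toworld(c,px,z):
    K,d,T=cam(c); p=cv2.undistortPoints(np.array(px,float).reshape(-1,1,2),K,d)[:,0]
    r=np.c_[p,np.ones(len(p))]@T[:3,:3].T; s=(z-T[2,3])/r[:,2]
    return T[:3,3]+r*s[:,None]
def topix(c,P):
    K,d,T=cam(c); W=np.linalg.inv(T)
    return cv2.projectPoints(np.array(P,float).reshape(-1,3),cv2.Rodrigues(W[:3,:3])[0],W[:3,3],K,d)[0][:,0]
E
python3 - <<'E'
from h import *
for c,box in(("top",(255,185,425,270)),("scene",(180,165,345,325))):
    im=vision.capture(c)
    for t,z in(("rail",.045),("end_post",.03),("end_block",.011),("collar",.012),("jar",.03),("hub",.01)):
        for r in models.regions_of(c,t)[:3]:
            ys,xs=np.nonzero(r["pixels"])
            m=toworld(c,[xs.mean(),ys.mean()],z)[0]; o=""
            if t=="rail":
                P=toworld(c,np.c_[xs,ys],z)[:,:2]; R=cv2.minAreaRect(P.astype(np.float32)*1000); o=R
                B=cv2.boxPoints(R)
            print(c,t,round(r["conf"],2),m.round(4),im[ys,xs].mean(0).round(),o)
    x0,y0,x1,y1=box; k=min(800/(x1-x0),600/(y1-y0))
    cv2.imwrite(f"pics/{c}1.png",cv2.resize(im[y0:y1,x0:x1,::-1],None,fx=k,fy=k,interpolation=cv2.INTER_CUBIC)); print("k",k)
E
```

```text
top rail 0.97 [ 0.6559 -0.0548  0.045 ] [148. 145. 145.] ((656.3673095703125, -55.99322509765625), (18.504697799682617, 265.9945373535156), 2.623891830444336)
top end_post 0.66 [ 0.6644 -0.2171  0.03  ] [117. 115. 115.] 
top end_post 0.52 [ 0.6081 -0.2458  0.03  ] [ 94.  50. 112.] 
top jar 0.78 [0.5214 0.3675 0.03  ] [161. 147. 131.] 
top jar 0.52 [ 0.6531 -0.0656  0.03  ] [106. 116. 130.] 
top hub 0.74 [ 0.4547 -0.3934  0.01  ] [144. 141. 141.] 
k 4.705882352941177
scene rail 0.66 [ 0.6586 -0.0386  0.045 ] [141. 134. 135.] ((659.3868408203125, -53.009765625), (19.783720016479492, 268.9804992675781), 3.2943077087402344)
scene rail 0.39 [ 0.6632 -0.0285  0.045 ] [ 85.  92. 108.] ((660.2198486328125, -44.699249267578125), (46.34006881713867, 288.5633239746094), 2.907066583633423)
scene end_post 0.9 [ 0.6677 -0.2188  0.03  ] [105.  99. 100.] 
scene end_post 0.87 [ 0.6124 -0.2443  0.03  ] [75. 41. 88.] 
scene end_block 0.84 [0.6486 0.1059 0.011 ] [122. 115. 116.] 
scene collar 0.72 [ 0.52   -0.1788  0.012 ] [ 44.  63. 108.] 
scene collar 0.66 [ 0.5571 -0.1008  0.012 ] [99. 94. 94.] 
scene jar 0.7 [0.5228 0.3681 0.03  ] [151. 131. 117.] 
scene hub 0.82 [ 0.4562 -0.3959  0.01  ] [128. 122. 122.] 
k 3.75
```

View pics/top1.png

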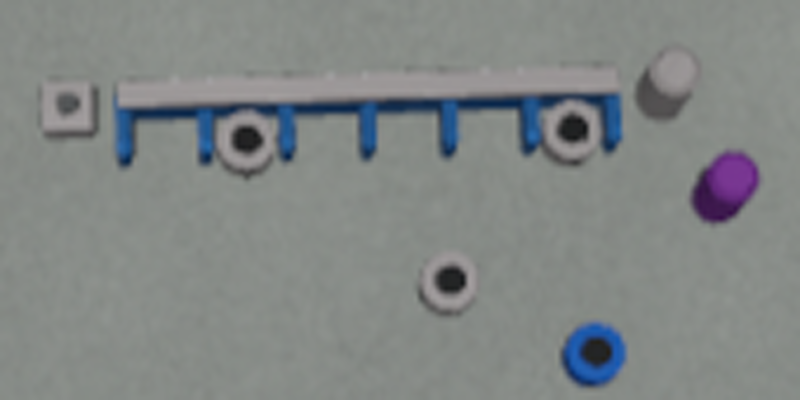

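View pics/scene1.png

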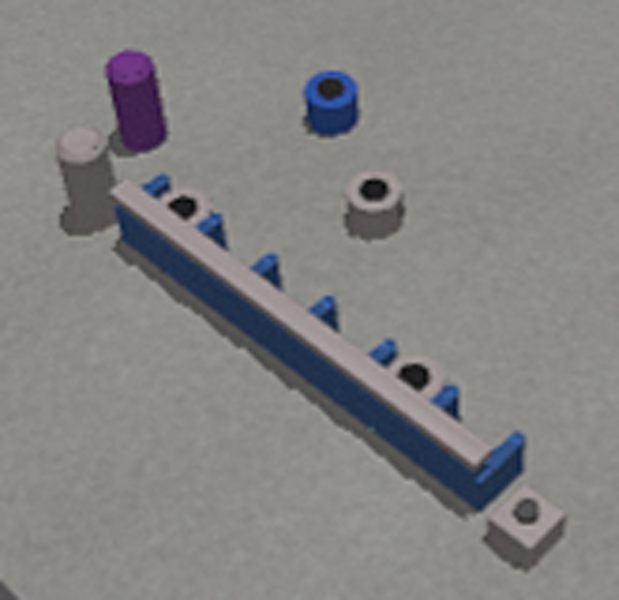

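```bash
python3 - <<'E'
from h import *
from scipy.optimize import least_squares
def src(p,k,o): return (np.array(p,float)+.5)/k-.5+np.array(o)
T=lambda p:src(p,4.70588,(255,185)); S=lambda p:src(p,3.75,(180,165))
L=[(7,134,45),(7,-134,45),(-7,-134,45),(-7,134,45)]
tp=T([(118,84),(616,66),(618,92),(117,108)]+[(125,163),(205,162),(368,157),(449,154),(612,149)])
to=L+[(-31,y,28) for y in(132,88,0,-44,-132)]
sp=S([(477,468),(111,191),(126,180),(493,455)]); so=L
# post/block tops
tp=np.vstack([tp,T([(674,69),(67,104)])]); to=to+[(0,-162,60),(0,162,22)]
sp=np.vstack([sp,S([(83,145),(525,511)])]); so=so+[(0,-162,60),(0,162,22)]
def P(q,o):
    o=np.array(o)/1000.;c,s=np.cos(q[2]),np.sin(q[2])
    return np.c_[q[0]+c*o[:,0]-s*o[:,1],q[1]+s*o[:,0]+c*o[:,1],o[:,2]]
for n,cs in(("top",[("top",tp,to)]),("scene",[("scene",sp,so)]),("both",[("top",tp,to),("scene",sp,so)])):
    f=lambda q:np.concatenate([(topix(c,P(q,o))-p).ravel() for c,p,o in cs])
    r=least_squares(f,[.656,-.055,.045],x_scale=[.01,.01,.01],loss="soft_l1"); print(n,r.x.round(4)); print(f(r.x).reshape(-1,2).round(1).tolist())
for n,a,b in(("collar",(451,279),(374,189)),("sa",(572,128),(184,207)),("sb",(247,138),(415,376)),("blue",(597,351),(331,89))):
    t=toworld("top",T([a]),.024)[0];s=toworld("scene",S([b]),.024)[0]; print(n,t.round(4),s.round(4))
    for w in(t,s):
        d=w[:2]-r.x[:2];c,sn=np.cos(r.x[2]),np.sin(r.x[2]); print("  rack",(1000*np.array([c*d[0]+sn*d[1],-sn*d[0]+c*d[1]])).round(1))
E
```

```text
top [ 0.6535 -0.0551  0.0589]
[[-0.6, 0.1], [0.4, 0.5], [0.3, 0.4], [-0.2, 0.5], [-0.6, -0.4], [-0.2, -0.7], [0.1, -0.8], [0.3, -0.7], [0.5, -0.8], [0.3, 0.7], [-0.4, 1.2]]
scene [ 0.6589 -0.0541  0.0535]
[[-0.6, 0.1], [-0.5, 0.5], [0.8, -0.3], [0.3, -1.2], [-0.6, -0.8], [0.7, 1.8]]
both [ 0.6558 -0.0552  0.0566]
[[-0.5, -0.9], [0.5, -0.3], [0.4, -0.4], [-0.1, -0.6], [-0.6, -1.4], [-0.1, -1.7], [0.1, -1.7], [0.3, -1.6], [0.5, -1.6], [0.4, -0.1], [-0.3, 0.2], [0.3, -1.4], [0.3, -0.5], [1.5, -1.3], [1.2, -2.8], [0.2, -1.7], [1.6, 0.2]]
collar [ 0.5558 -0.1021  0.024 ] [ 0.5572 -0.1024  0.024 ]
  rack [-102.4  -41.2]
  rack [-101.1  -41.6]
sa [ 0.6403 -0.1665  0.024 ] [ 0.641  -0.1674  0.024 ]
  rack [ -21.8 -110.3]
  rack [ -21.1 -111.2]
sb [0.6303 0.0083 0.024 ] [0.6308 0.0083 0.024 ]
  rack [-21.9  64.8]
  rack [-21.3  64.8]
blue [ 0.5189 -0.1799  0.024 ] [ 0.5207 -0.1794  0.024 ]
  rack [-143.7 -116.7]
  rack [-141.9 -116.4]
```

```bash
cat >> h.py <<'E'
O=np.array([.656,-.0560]); YAW=.0570
C,Sn=np.cos(YAW),np.sin(YAW)
def W(x,y,z): return np.array([O[0]+C*x-Sn*y,O[1]+Sn*x+C*y,z])
def Rk(p): d=np.array(p[:2])-O; return (1000*np.array([C*d[0]+Sn*d[1],-Sn*d[0]+C*d[1]])).round(1)
R=np.array([[C,Sn,0],[Sn,-C,0],[0,0,-1]])
def st(t=""):
    p=bot.get_tcp_pos(); print(t,"t",round(bot.get_t(),2),"rack",Rk(p),"z",round(1000*p[2],1),"F",np.round(bot.get_contact_force(),2))
E
python3 - <<'E'
from h import *
effector.close_gripper(10); st(); print(bot.get_grip_width())
print(kin.solve_ik(W(0,-.11,.1),R))
bot.move_to(W(0,-.11,.10),R); st()
bot.servo_line(W(0,-.11,.055),R,max_speed=.05); bot.dwell(.3); st("above")
print(bot.servo_line(W(0,-.11,.0415),R,max_speed=.012,guard=6)); bot.dwell(.3); st("press"); st()
im=vision.capture("scene"); cv2.imwrite("pics/s2.png",cv2.resize(im[120:320,140:400,::-1],None,fx=3,fy=3,interpolation=cv2.INTER_CUBIC))
E
```

```text
t 3.01 rack [-368.3  650.3] z 214.7 F [ 0.24  0.03 -0.45]
0.002554509699121691
[-3.42018118e-01  6.89608485e-01  1.51308994e+00 -4.44089210e-16
  9.38894233e-01 -3.99018118e-01]
 t 6.0 rack [   0.3 -109.2] z 100.2 F [-0.11  0.08  0.53]
above t 7.35 rack [ 1.0e-01 -1.1e+02] z 55.2 F [-0.82  0.17  0.15]
False
press t 8.93 rack [   0. -110.] z 41.6 F [-1.45  0.6   2.2 ]
 t 8.93 rack [   0. -110.] z 41.6 F [-1.45  0.6   2.2 ]
```

View pics/s2.png

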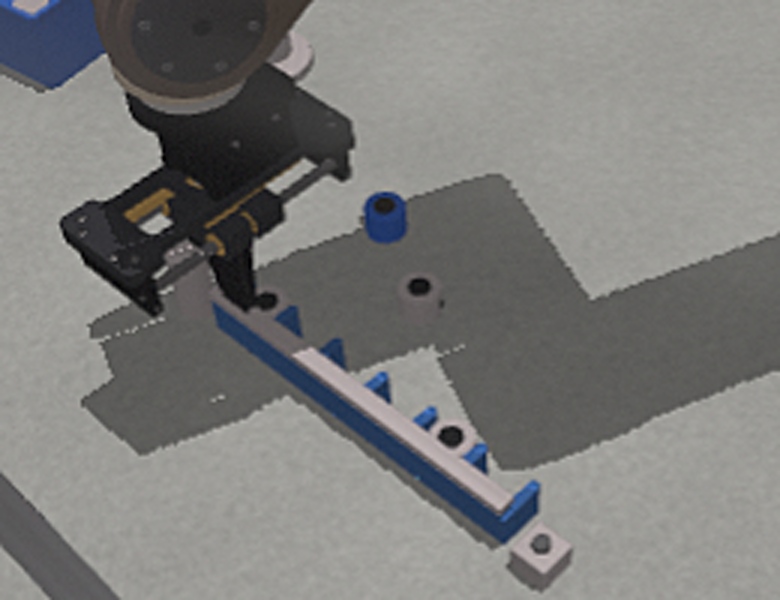

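The fingertip is on the rail over gap 1, beside the stored collar (crop pixel 245,305). At z = 41.6 mm and about 2 N, the press is roughly 3.4 mm, so I'll slide now.

```bash
python3 - <<'E'
from h import *
for y in(-.08,-.05,-.023):
    bot.servo_line(W(0,y,.0412),R,max_speed=.04); st("slide")
bot.dwell(.4); st("end")
bot.servo_line(W(0,-.023,.075),R,max_speed=.05); bot.dwell(.3); st("off")
bot.servo_line(W(-.1015,-.078,.075),R,max_speed=.12)
bot.dwell(.2); st("beside")
im=vision.capture("top"); cv2.imwrite("pics/t3.png",cv2.resize(im[185:285,250:430,::-1],None,fx=4.4,fy=4.4,interpolation=cv2.INTER_CUBIC))
E
```

```text
slide t 9.88 rack [ -0.  -79.6] z 41.2 F [1.27 2.34 3.35]
slide t 10.78 rack [ -0.  -49.6] z 41.2 F [-0.29  2.34  2.01]
slide t 11.6 rack [ -0.1 -22.5] z 41.1 F [-0.07  2.25  3.16]
end t 12.0 rack [ -0.1 -23. ] z 41.1 F [0.44 3.16 2.81]
off t 13.12 rack [ -0.1 -23. ] z 74.7 F [ 0.17 -0.   -0.16]
beside t 14.43 rack [-101.2  -77.7] z 74.9 F [0.07 0.77 0.37]
```

View pics/t3.png

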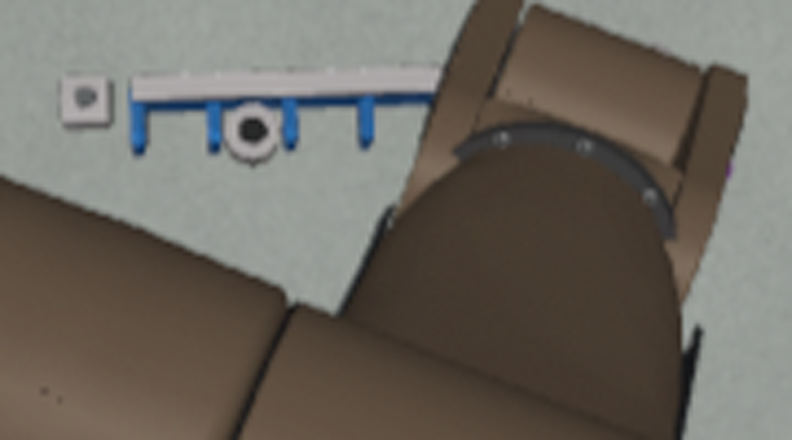

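The arm hides the collar in this top view. The side approach is clear according to the earlier measurement, so I'll push sideways and then check with the scene camera.

```bash
python3 - <<'E'
from h import *
bot.servo_line(W(-.1015,-.078,.006),R,max_speed=.08,guard=10); bot.dwell(.2); st("down")
bot.servo_line(W(-.1015,-.049,.006),R,max_speed=.03,guard=12); st("pushed")
im=vision.capture("scene"); cv2.imwrite("pics/s4.png",cv2.resize(im[150:300,180:380,::-1],None,fx=4,fy=4,interpolation=cv2.INTER_CUBIC))
for r in models.regions_of("scene","collar"):
    ys,xs=np.nonzero(r["pixels"]); m=toworld("scene",[xs.mean(),ys.mean()],.014)[0]; print(round(r["conf"],2),Rk(m),len(xs),im[ys,xs].mean(0).round())
E
```

```text
down t 15.69 rack [-101.3  -78.1] z 6.5 F [ 1.41 -0.17 -0.24]
pushed t 16.81 rack [-101.5  -49. ] z 6.0 F [ 0.02 -0.31  0.09]
0.48 [-100.2  -18.4] 238 [86. 82. 82.]
```

View pics/s4.png

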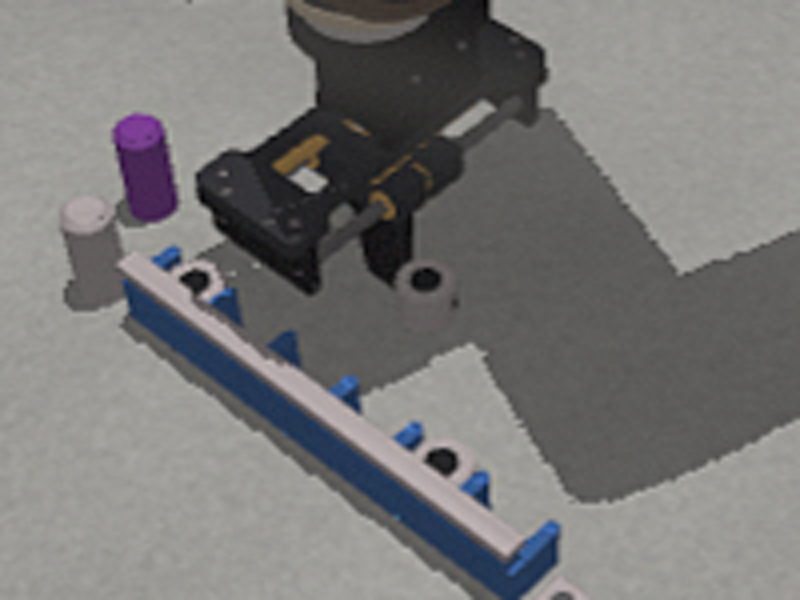

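```bash
python3 - <<'E'
from h import *
print(Rk(toworld("scene",[(286.4,219.1)],.024)[0]), Rk(toworld("scene",[(279.4,215.0)],.024)[0]), Rk(toworld("scene",[((195.5)/4-.5+180,(281.5)/4-.5+150),(443.5/4-.5+180,461.5/4-.5+150)],.024)[0]))
bot.servo_line(W(-.1015,-.062,.006),R,max_speed=.06)
bot.servo_line(W(-.1015,-.062,.05),R,max_speed=.1)
bot.servo_line(W(-.145,-.022,.05),R,max_speed=.1)
im=vision.capture("scene"); cv2.imwrite("pics/s5.png",cv2.resize(im[150:300,180:380,::-1],None,fx=4,fy=4,interpolation=cv2.INTER_CUBIC)); st()
E
```

```text
[-102.7  -21.7] [-101.4  -40.8] [ -20.8 -110.8]
 t 18.66 rack [-144.4  -22.4] z 50.0 F [-0.62  0.24 -0.46]
```

View pics/s5.png

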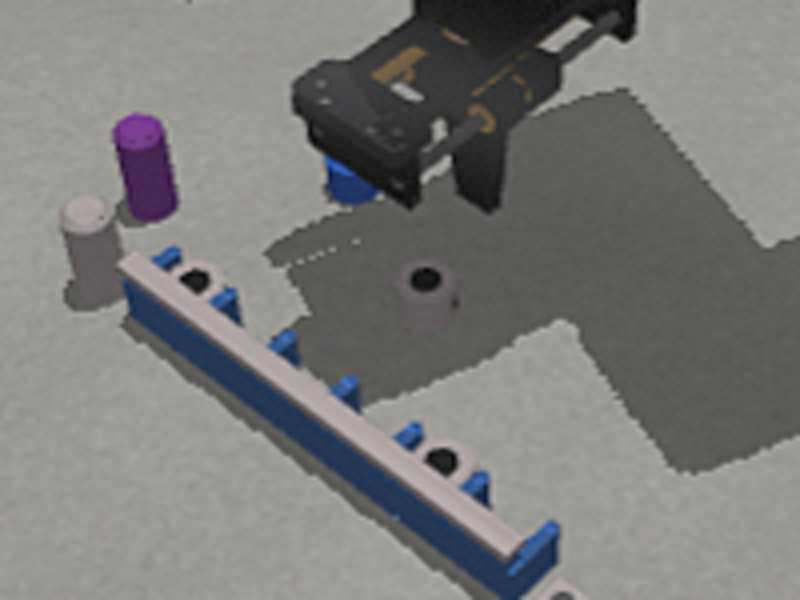

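The collar's bore mark at (427,278) puts it at rack y ≈ −22, in line with gap 3. Pushing it in now.

```bash
python3 - <<'E'
from h import *
bot.servo_line(W(-.145,-.022,.006),R,max_speed=.06,guard=10); bot.dwell(.2); st("down")
print(bot.servo_line(W(-.070,-.022,.006),R,max_speed=.04,guard=12)); st("mid")
print(bot.servo_line(W(-.044,-.022,.006),R,max_speed=.02,guard=9)); st("end")
im=vision.capture("scene"); cv2.imwrite("pics/s6.png",cv2.resize(im[150:300,180:380,::-1],None,fx=4,fy=4,interpolation=cv2.INTER_CUBIC)); st()
E
```

```text
down t 19.74 rack [-144.8  -22.1] z 6.3 F [-0.43  0.32 -0.19]
False
mid t 21.77 rack [-70.1 -22. ] z 6.0 F [-1.34  0.06  0.08]
False
end t 23.22 rack [-44. -22.] z 6.0 F [-1.8  -0.34  0.16]
 t 23.27 rack [-44. -22.] z 6.0 F [ 0.17  0.53 -0.51]
```

View pics/s6.png

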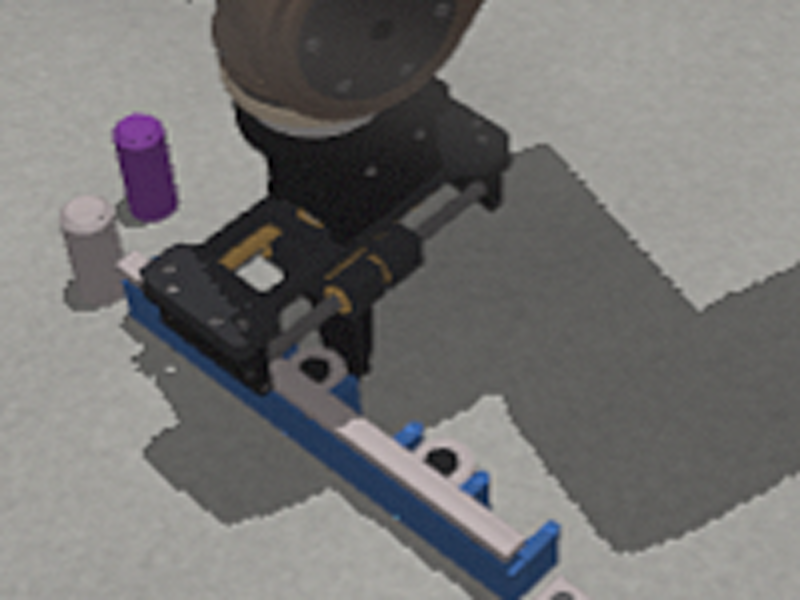

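It is in the gap but has not met the wall yet, so the finger must be thinner at the tip than I assumed. I'll push on with a guard.

```bash
python3 - <<'E'
from h import *
print(bot.servo_line(W(-.032,-.022,.006),R,max_speed=.01,guard=8)); st("home"); bot.dwell(.3); st()
bot.servo_line(W(-.060,-.022,.006),R,max_speed=.05)
bot.servo_line(W(-.075,-.022,.12),R,max_speed=.12)
bot.move_to(np.array([.40,.30,.25]),R); bot.dwell(.3); st("clear")
for c,b in(("scene",(180,150,380,300)),("top",(250,185,430,285))):
    im=vision.capture(c); cv2.imwrite(f"pics/{c}7.png",cv2.resize(im[b[1]:b[3],b[0]:b[2],::-1],None,fx=4,fy=4,interpolation=cv2.INTER_CUBIC))
E
```

```text
True
home t 23.74 rack [-43.3 -21.8] z 5.6 F [-1.21 -1.29  1.27]
 t 24.04 rack [-43.5 -21.7] z 5.2 F [-0.59 -1.74 -0.64]
clear t 27.55 rack [-235.   369.7] z 249.8 F [-0.31 -0.31 -0.27]
```

View pics/scene7.png

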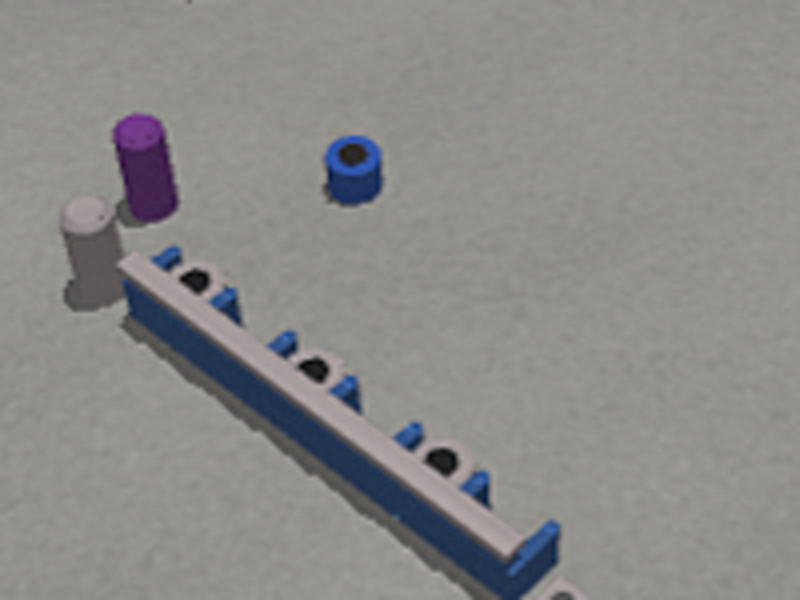

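View pics/top7.png

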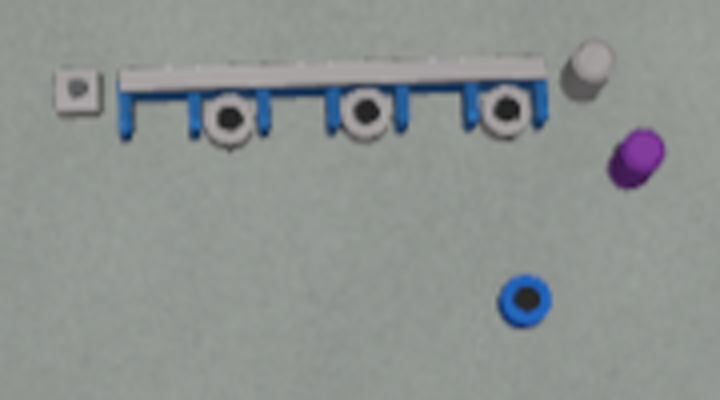

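```bash
python3 - <<'E'
from h import *
from scipy.ndimage import label,center_of_mass
for c,b in(("scene",(180,150,380,300)),("top",(250,185,430,285))):
    g=vision.capture(c).astype(float)[b[1]:b[3],b[0]:b[2]]
    w=np.clip(80-g.max(2),0,None); l,n=label(w>15)
    for k in range(1,n+1):
        if (l==k).sum()<5: continue
        y,x=center_of_mass(np.where(l==k,w,0)); print(c,(l==k).sum(),Rk(toworld(c,[(x+b[0],y+b[1])],.024)[0]))
for t in("collar","jar","hub"):
    for r in models.regions_of("scene",t): print(t,round(r["conf"],2),np.round(r["xy"]))
E
```

```text
scene 24 [-142.2 -117. ]
scene 26 [ -21.5 -110.9]
scene 26 [-21.1 -21.9]
scene 35 [-21.8  65.2]
top 24 [-20.7 -21.4]
top 25 [ -22.4 -110.2]
top 22 [-22.4  66. ]
top 23 [-143.9 -115.9]
collar 0.6 [268. 190.]
collar 0.56 [259. 243.]
jar 0.64 [484. 347.]
hub 0.63 [229. 139.]
```

The collar's position agrees with the stored ones to within about 1 mm. The force dropped straight after the guard tripped, though, so I'll do one gentle confirming push.

```bash
python3 - <<'E'
from h import *
bot.move_to(W(-.085,-.022,.12),R)
bot.servo_line(W(-.062,-.022,.008),R,max_speed=.08); bot.dwell(.2); st("down")
bot.servo_line(W(-.046,-.022,.008),R,max_speed=.03,guard=10); st("near")
for x in(-.044,-.043,-.042,-.041,-.040,-.039):
    g=bot.servo_line(W(x,-.022,.008),R,max_speed=.006,guard=10); bot.dwell(.15); st(g)
    if g or bot.get_contact_force()[0]<-8: break
bot.servo_line(W(-.065,-.022,.008),R,max_speed=.05)
bot.servo_line(W(-.080,-.022,.12),R,max_speed=.12)
bot.move_to(np.array([.40,.30,.25]),R); bot.dwell(.5); st("clear")
for c,b in(("scene",(180,150,380,300)),("top",(250,185,430,285))):
    from scipy.ndimage import label,center_of_mass
    g=vision.capture(c).astype(float)[b[1]:b[3],b[0]:b[2]]
    w=np.clip(80-g.max(2),0,None); l,n=label(w>15)
    for k in range(1,n+1):
        if (l==k).sum()<5: continue
        y,x=center_of_mass(np.where(l==k,w,0)); print(c,Rk(toworld(c,[(x+b[0],y+b[1])],.024)[0]))
E
```

```text
down t 31.3 rack [-61.9 -22. ] z 8.3 F [ 0.02 -0.23  0.94]
near t 31.98 rack [-46.1 -21.9] z 7.9 F [-0.93  0.59 -0.31]
False t 32.62 rack [-44. -22.] z 8.0 F [ 0.77 -0.26 -0.11]
False t 33.08 rack [-43. -22.] z 8.0 F [ 0.13 -0.03 -0.42]
False t 33.55 rack [-42.7 -22. ] z 7.9 F [-5.18 -0.5   2.22]
False t 34.02 rack [-42.6 -21.9] z 7.8 F [-9.46 -2.13  5.09]
clear t 37.86 rack [-235.2  369.9] z 249.9 F [ 0.26  1.52 -0.14]
scene [-142.2 -117. ]
scene [ -21.5 -110.9]
scene [-20.9 -21.8]
scene [-21.8  65.2]
top [-20.7 -21.3]
top [ -22.3 -110.2]
top [-22.4  66. ]
top [-143.9 -115.9]
```

The tool stalled firmly at x = −42.6 mm (commanded −41 mm) with about 9.5 N, so the collar is against the wall. Nothing else moved and the arm is clear.

```bash
python3 -c "
from station import ticket,bot
print(bot.get_t()); print(ticket.job_done())"
```

```text
37.9583
the job is handed in; nothing more can be done
None
```

The loose collar is home in the third gap from the grey post, pushed only, and the job was handed in at about 38 s of the 72 s allowed.

- **Rail run:** I closed the fingers and pressed the rail down over gap 1, next to the post. The tip height was 41–42 mm, which is about 3.5 mm of press at 2–3 N. I slid along gaps 1, 2 and 3, stopped at rack y = −23 mm and lifted off.
- **Collar:** I pushed it sideways until it lined up with gap 3, then into the gap.
- **Against the wall:** The first push in was stopped by the force guard, but the force reading right after was low. I made a second gentle push, and it stalled solidly at about 9.5 N with almost no movement.
- **Final position:** The two cameras put the collar at rack (−21, −21.5) mm, against a target of (−21, −22).
- **Everything else:** The stored collars and the blue look-alike read the same before and after, to within 1.5 mm. The jar and hub were found in their original places in the last look, just before that second push. The arm finished clear with no contact.

The two cameras disagreed by about 5 mm on the rack's position along its x axis, so I averaged them. The first sideways check by the vision network was about 3 mm off the bore mark, and I went by the bore mark.

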